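# Load the bench shaker and close it up

### The arm

A 7-joint arm with a two-finger parallel gripper is mounted at the origin on a cart in front of the work surface, level with it; the furniture and walls round the work are solid. World frame = base frame: x ahead of the robot, y to its left, z up, the work surface at z = 0. Lengths are in m, angles in rad, forces in N, time in s.
With the tool pointing down it reaches from about 0.425 to 0.95 m from the base axis. Payload 4.7 kg.
Tool frame: the origin (TCP) lies on the front face of the gripper's body, between the roots of the fingers; the fingertips stand 73 mm ahead of it and the grasp point (between the pads) lies 54 mm ahead of it; y points along the fingers, z is the direction in which the jaws open and shut, and the axes are right-handed (so a half turn about y gives the same grasp; the last joint's range is limited). The gripper opens to 85 mm and grips with 20 to 120 N. Pads are 22 mm wide; open, the fingers measure 114 mm over their backs; the gripper's body (76 mm by 85 mm) begins 54 mm behind the grasp point. The pads swing forward as they close: fully open they stand 13 mm farther back than shut.
Start: joints at [-1.226, 0.469, -0.049, 1.532, 0.024, 1.141, -0.082], TCP at [0.246, 0.628, 0.304] pointing down, gripper open.
Joint ranges: [-2.59, 2.59], [-0.33, 1.99], [-1.39, 1.29], [0.1, 2.45], [-1.04, 4.18], [0.21, 1.99], [-2.66, 2.66]. Speed limits (rad/s): [2.57, 2.57, 3.14, 3.14, 3.14, 3.14, 3.14].

### API

Orientations are given as a unit quaternion [x, y, z, w].
In Python, from cell import manip gives the robot as it stands.
- The arm moves only by the tool play_rows, never from a script. Its argument "commands" is a list of rows, each an object with "delta_pos": the shift along the tool's x, y, z in cm, a list of three; "roll": the turn about the tool's y in degrees. A call has 1 to 12 rows; each row is the pose to reach, as a shift and turn from the pose commanded when the call began, along the tool's axes at that moment; what a row does not reach only later rows make up. A row lasts 1/12 s, in which the tool goes at most 41.7 mm and 7.16 degrees, less where a joint would pass 70% of its speed; a pose out of reach is approached as far as the arm can. A call with a gripper value outside its range is refused whole. "jaw" is the gripper's target within -1 to 1 (fully open at 1, half-way at 0, shut at -1), set as the call begins (left out, the last holds). The fingers move at their own pace and stop on an object; the grip force is fixed at half the most. Time passes only in rows, so rows that repeat a pose let the fingers close. It gives the time, the measured TCP pose, the force and the opening at its end, in the units of the state.
- manip.observe(): the state, without advancing time (a new reading comes with each control period).
- manip.grab_frame(name): name is "side" or "top" or "wrist"; returns a dict with "pixels" (420x560x3 uint8, red, green, blue), "fx", "fy", "cx", "cy" (pixels), "k1" (the pictures are not rectified: a ray, as slopes to the right and down, at radius r is drawn at 1 + k1 r^2 times it, then the intrinsics apply), "R" (3x3) and "t" (3): a world point X has camera coordinates R X + t; the wrist camera has in their place "hand_eye" (4x4, takes a point from camera to tool coordinates, whose origin is the TCP and whose axes are the tool frame's). Camera axes: x right, y down, z forward; pixel columns grow to the right and rows downward; lengths in m; the calibration is good to about 2 mm. A picture is of the moment at which its call begins: read the wrist's pose just before it. There is no depth.
- manip.sign_off(): hands the job in, once; it reports no verdict.
Trained networks look in a picture, given as the dict that the camera call returned (one of the last four; its "shot" number tells which), for a name from the list of things; names that differ only in an ending like _2 or _b are one class to them, and where a whole thing is asked for, a point or a joint stands for the part that bears it (a point fixed in the world has none). Each returns a list of dicts, best first, with "conf" (0 to 1); they miss things now and then, are a little off and sometimes report something else, mostly with a low value. They report only what shows in the picture. A call takes as long as a camera call.
- manip.look_for(picture, query): "xyz" ([x, y, z] in m, in world coordinates, good to about 4 mm: the middle of the surface that is visible of it).
The state is a dict: "clock": time; "joints": joint angles; "dq": joint speeds; "joint_efforts": joint torques, N m; "tcp_pos": TCP position; "tcp_rot": TCP orientation; "wrist_force": force on the tool from outside, world axes, zero at the start; "wrist_torque": the same for the moment, N m; "width": finger opening in m.
Only numpy, scipy, OpenCV 4.12 (cv2) and the standard library are available. Lean on these libraries where they do the work, as an engineer would, in place of code of your own. Each camera call takes 0.05 s, during which the arm holds its last target. There are 200 camera calls.

### The job

Get the bench shaker ready to run: pluck every sample tube out of the pocket tray and lay it in the well of the open drawer, then seat the lid fully in the well, swing the clamp down onto it, and push the drawer fully shut. Leave the culture dish and the timer where they are.

Things in the scene. Friction and masses are not known exactly. Their poses are not given: they have to be found in the camera images.
- tube_0: 1.5 ml micro tube with a cap, lying, 40 mm long (x), 13 mm wide, 14 mm high (solid core 38 x 12 x 12 mm), 12 g; the origin is the middle of its underside, x along its length. All the tubes are alike; from four to all six of tube_0..tube_5 are present.
- tube_1: 1.5 ml micro tube with a cap, lying, 40 mm long (x), 13 mm wide, 14 mm high (solid core 38 x 12 x 12 mm), 12 g; the origin is the middle of its underside, x along its length. All the tubes are alike; from four to all six of tube_0..tube_5 are present.
- tube_2: 1.5 ml micro tube with a cap, lying, 40 mm long (x), 13 mm wide, 14 mm high (solid core 38 x 12 x 12 mm), 12 g; the origin is the middle of its underside, x along its length. All the tubes are alike; from four to all six of tube_0..tube_5 are present.
- tube_3: 1.5 ml micro tube with a cap, lying, 40 mm long (x), 13 mm wide, 14 mm high (solid core 38 x 12 x 12 mm), 12 g; the origin is the middle of its underside, x along its length. All the tubes are alike; from four to all six of tube_0..tube_5 are present.
- tube_4: 1.5 ml micro tube with a cap, lying, 40 mm long (x), 13 mm wide, 14 mm high (solid core 38 x 12 x 12 mm), 12 g; the origin is the middle of its underside, x along its length. All the tubes are alike; from four to all six of tube_0..tube_5 are present.
- tube_5: 1.5 ml micro tube with a cap, lying, 40 mm long (x), 13 mm wide, 14 mm high (solid core 38 x 12 x 12 mm), 12 g; the origin is the middle of its underside, x along its length. All the tubes are alike; from four to all six of tube_0..tube_5 are present.
- tray: Dark grey pocket tray, fixed, 112 x 128 x 18 mm, origin mid-underside. Six pockets at x -28, +28, y -42, 0, +42 mm, not always all filled; tubes lie along x, undersides 10 mm above the bench, on rails near their ends (teeth to 14 mm). Between the rails a trough 29 mm wide (x), floor at 3 mm, takes the fingertips on both sides (y) of the tube. Tray and lid may trade places from start to start.
- shaker: White bench shaker, a fixed housing 215 mm deep (x), 190 mm wide (y), 98 mm high, open at the front; origin under the middle of its front edge, x points to its back. Its drawer slides out of the front, towards -x.
- drawer (a joint): How far the drawer stands out of the shaker, in m: 0 shut, up to 0.200 (starts near fully out). Pushed shut along the shaker's +x with about 2 N; it stays where it is left.
- drawer_front (a point): Middle of the front face of the pull tab on the drawer's front panel: tab 60 mm wide, 8 mm high, 38 mm above the bench, 10 mm out from the panel (panel 184 mm wide, 6 to 46 mm high). Moves with the drawer; axes as the shaker's. Push here to shut the drawer.
- well (a point): Middle of the floor of the drawer's well (moves with the drawer; axes as the shaker's). The well is 100 mm (x) by 140 mm (y) inside and 34 mm deep, walls 5 mm thick, floor 12 mm above the bench. With the drawer out its far edge is clear of the housing.
- lid: Loose grey lid, 150 g: plate 110 (x) by 150 (y) mm at 8 to 12 mm above the origin; lip below, 93 x 133 mm outside, 8 mm deep, 3.5 mm play all round in the well; black upright grip mid-top, 22 (x) by 14 (y) mm, from 12 to 42 mm, pinched along y. Origin under the middle of the lip. Starts standing on its lip. Seated, its origin is 26 mm above the well floor; either way round is right.
- clamp (a joint): Angle of the hold-down clamp on the drawer, rad: about 1.6 at the start (arm upright, leaning slightly to the front), 0 is level over the lid (the seated lid stops it at about 0.02). Stiff hinge: it stays where it is left; about 2 N at the tip moves it.
- clamp_hinge (a point): Hinge of the clamp, on the drawer in front of the well, 69 mm before the well's middle (-x) and 56 mm above the bench; the hinge line runs along y; axes as the shaker's.
- clamp_tip (a point): Tip of the clamp's arm, 50 mm from the hinge; the arm is 16 mm wide (y) and 10 mm thick. From upright the arm swings over towards the well (+x) and down; its tip then ends 8 mm short of the lid's grip.
- dish: Round culture dish, 57 mm across, 14 mm high, standing by; not to be moved. Origin in the middle of its underside.
- timer: Square timer, 62 x 62 x 19 mm, standing by; not to be moved. Origin in the middle of its underside.

How it is judged:
On the way, in this order (a step that is already met when the one before it is completed fails the run):
1. every tube present lies in the drawer's well (x of tube_0 in the frame of well between -0.05 and 0.05 m and y of tube_0 in the frame of well between -0.07 and 0.07 m and z of tube_0 in the frame of well between -0.006 and 0.028 m and linear speed of each of tube_0, tube_1, tube_2, tube_3, tube_4, tube_5 below 0.1 m/s and x of tube_1 in the frame of well between -0.05 and 0.05 m and y of tube_1 in the frame of well between -0.07 and 0.07 m and z of tube_1 in the frame of well between -0.006 and 0.028 m and x of tube_2 in the frame of well between -0.05 and 0.05 m and y of tube_2 in the frame of well between -0.07 and 0.07 m and z of tube_2 in the frame of well between -0.006 and 0.028 m and x of tube_3 in the frame of well between -0.05 and 0.05 m and y of tube_3 in the frame of well between -0.07 and 0.07 m and z of tube_3 in the frame of well between -0.006 and 0.028 m and x of tube_4 in the frame of well between -0.05 and 0.05 m and y of tube_4 in the frame of well between -0.07 and 0.07 m and z of tube_4 in the frame of well between -0.006 and 0.028 m and x of tube_5 in the frame of well between -0.05 and 0.05 m and y of tube_5 in the frame of well between -0.07 and 0.07 m and z of tube_5 in the frame of well between -0.006 and 0.028 m), for 0.2 s.
2. the lid is seated on the well (horizontal distance between lid and well below 0.008 m and z of lid in the frame of well between 0.022 and 0.0295 m and angle between lid's own z axis and vertical below 0.05 rad and angle between the x axis of lid and the x axis of well, either way round below 0.1 rad), for 0.2 s.
3. the clamp is down on the seated lid (all of step 2 and value of joint clamp below 0.1 rad), for 0.2 s.
4. the drawer is fully shut (value of joint drawer below 0.006 m), for 0.2 s.
At the end, for the whole second after the job is handed in: Every tube present lies inside the well (its origin less than 28 mm above the well's floor); the lid is seated: within 8 mm of the well's middle, origin 22 to 29.5 mm above its floor, level within 0.05 rad, square within 0.1 rad; the clamp is below 0.1 rad and the drawer less than 6 mm from shut (all of step 1 and all of step 3 and value of joint drawer below 0.006 m); the robot touches nothing.
It fails at once if the culture dish or the timer is pushed more than 30 mm (distance of any of dish, timer from where it was at the start of the episode above 0.03 m).
Of tube_0, tube_1, tube_2, tube_3, tube_4, tube_5 only 4 to 6 are there at a start; the rules pass over those that are not, and their reading is None.
At some moment in a run one of tube_0, tube_1, tube_2, tube_3, tube_4, tube_5 may be knocked a few centimetres aside while the robot is not near it.
Once in a run the grip may slacken for a moment while it holds something.
It also fails if it takes over 210 s, if anything falls off the work surface, if the arm or the gripper's body presses on something with over 40 N, if the wrist force passes 120 N, or if a joint passes its speed limit or range.

## Working session

There is one attempt and no reset: what is moved stays moved. The work goes in short steps, Python scripts to look and compute and a tool call to move; the robot and the scene stay as the last step left them, time stands still between calls to the robot, and variables do not carry over. Pictures are saved under pics/ and viewed, about 12 in all and at most 16, crops included, and the job is handed in when it is done.

Besides the shell and the picture viewer there is one more tool, called after "Request:" by a JSON object that holds its "method" and its "body". play_rows: Moves the arm, as the interface text tells. Its arguments: {"type":"object","properties":{"commands":{"type":"array","items":{"type":"object","properties":{"delta_pos":{"type":"array","items":{"type":"number"}},"roll":{"type":"number"}}}},"jaw":{"type":"number"}},"required":["commands"]}

```bash
mkdir -p pics; cat > h.py <<'E'
import numpy as np, cv2
from scipy.spatial.transform import Rotation as Ro
from cell import manip
def snap(n,fn=None):
    s=manip.observe(); p=manip.grab_frame(n)
    if fn: cv2.imwrite('pics/'+fn+'.png',cv2.cvtColor(np.asarray(p['pixels']),cv2.COLOR_RGB2BGR))
    return s,p
def cam(s,p):
    "camera->world R, origin"
    if 'hand_eye' in p:
        H=np.array(p['hand_eye']); T=Ro.from_quat(s['tcp_rot']).as_matrix()
        return T@H[:3,:3], T@H[:3,3]+np.array(s['tcp_pos'])
    R=np.array(p['R']); return R.T, -R.T@np.array(p['t'])
def pix2w(s,p,uv,z):
    R,o=cam(s,p); K=np.array([[p['fx'],0,p['cx']],[0,p['fy'],p['cy']],[0,0,1]])
    d=np.array([(uv[0]-p['cx'])/p['fx'],(uv[1]-p['cy'])/p['fy']]); q=d.copy()
    for _ in range(20): q=d/(1+p['k1']*(q@q))
    v=R@np.array([q[0],q[1],1]); return o+v*(z-o[2])/v[2]
def w2pix(s,p,X):
    R,o=cam(s,p); c=R.T@(np.array(X)-o); q=c[:2]/c[2]; q=q*(1+p['k1']*(q@q))
    return np.array([q[0]*p['fx']+p['cx'],q[1]*p['fy']+p['cy']])
def look(p,q,n=8):
    return [(np.round(d['xyz'],4).tolist(),round(d['conf'],2)) for d in manip.look_for(p,q)[:n]]
def togo(X,s=None):
    "shift in tool axes, cm, from present TCP to world point X"
    s=s or manip.observe(); return np.round(Ro.from_quat(s['tcp_rot']).as_matrix().T@(np.array(X)-np.array(s['tcp_pos']))*100,2)
E
python3 - <<'E'
from h import *
s,p=snap('top','top0')
print(s); print(Ro.from_quat(s['tcp_rot']).as_matrix().round(3))
for q in ['tube_0','tray','shaker','drawer_front','lid','clamp_tip','dish','timer','well']: print(q,look(p,q))
snap('side','side0')
E
```

```text
{'clock': 0.0, 'joints': array([-1.22591388,  0.46948711, -0.04859838,  1.53373813,  0.0240777 ,
        1.14097626, -0.08232348]), 'dq': array([-0.00076319, -0.00046617,  0.00163851, -0.002584  ,  0.00053421,
        0.00167894,  0.00085108]), 'joint_efforts': array([-2.82574338e-04, -5.10301709e+01, -4.64405667e-02, -2.37716013e+01,
        1.07425265e-02,  7.30480766e-03, -1.76260755e-06]), 'tcp_pos': array([0.24628254, 0.62797812, 0.30281177]), 'tcp_rot': array([ 0.69549993, -0.13149752,  0.13126853, -0.69408704]), 'wrist_force': array([0.18010517, 0.50172835, 0.16456833]), 'wrist_torque': array([-0.00417353, -0.00966977, -0.04294548]), 'width': 0.08507357552734063}
[[ 0.931 -0.001  0.365]
 [-0.365 -0.002  0.931]
 [ 0.    -1.    -0.002]]
tube_0 [([0.4511, -0.2838, 0.0205], 0.63), ([0.5112, -0.3155, 0.018], 0.61), ([0.446, -0.2354, 0.0225], 0.42), ([0.5048, -0.2371, 0.0176], 0.42)]
tray [([0.4714, -0.2843, 0.0028], 0.59)]
shaker [([0.7097, 0.0231, 0.0945], 0.85), ([0.5618, 0.0199, 0.0221], 0.65)]
drawer_front [([0.5603, 0.0214, 0.0234], 0.68)]
lid [([0.4493, 0.2929, 0.0118], 0.84), ([0.7064, 0.0209, 0.0936], 0.67), ([0.6454, -0.2133, 0.0204], 0.53)]
clamp_tip [([0.4518, 0.2949, 0.014], 0.62)]
dish [([0.6132, 0.1913, 0.0141], 0.75)]
timer [([0.6424, -0.2099, 0.0218], 0.73)]
well [([0.5654, 0.0168, 0.0206], 0.6)]
```

View pics/top0.png

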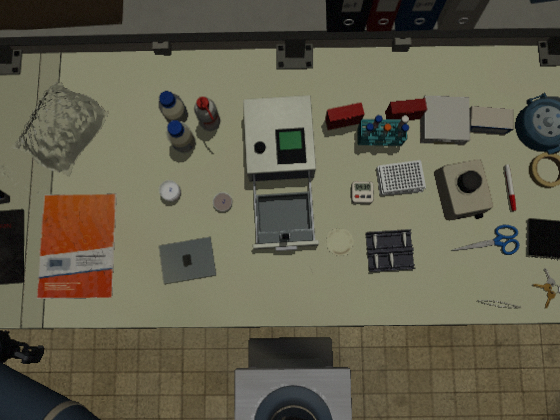

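View pics/side0.png

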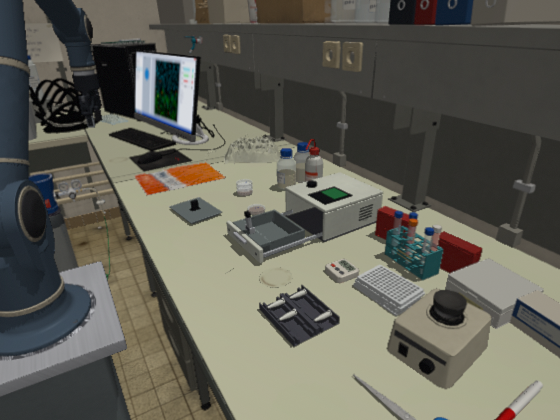

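The top view shows the lid at (187,259), the drawer's well at (284,215), the clamp at (284,238), the tray at (390,251), the timer at (361,193) and round things at (222,203) and (340,242). The tray seems to hold four tubes.

Request:
{"method": "play_rows", "body": {"commands": [{"delta_pos": [39.3,0,-30.6],"roll": -21},{"delta_pos": [39.3,0,-30.6],"roll": -21},{"delta_pos": [39.3,0,-30.6],"roll": -21},{"delta_pos": [39.3,0,-30.6],"roll": -21},{"delta_pos": [39.3,0,-30.6],"roll": -21},{"delta_pos": [39.3,0,-30.6],"roll": -21},{"delta_pos": [39.3,0,-30.6],"roll": -21},{"delta_pos": [39.3,0,-30.6],"roll": -21},{"delta_pos": [39.3,0,-30.6],"roll": -21},{"delta_pos": [39.3,0,-30.6],"roll": -21},{"delta_pos": [39.3,0,-30.6],"roll": -21},{"delta_pos": [39.3,0,-30.6],"roll": -21}]}}

```text
clock: 1.55
tcp_pos: [0.5014, 0.1978, 0.3044]
tcp_rot: [-0.707, 0.002, -0.003, 0.707]
wrist_force: [1.1, -0.8, -0.7]
width: 0.0854
```

```bash
python3 - <<'E'
from h import *
s,p=snap('wrist'); print(s['clock'],s['tcp_pos'],Ro.from_quat(s['tcp_rot']).as_matrix().round(3)); print(np.array(p['hand_eye']).round(3),p['fx'])
print(s['joints'])
s,p=snap('top')
im=cv2.cvtColor(np.asarray(p['pixels']),cv2.COLOR_RGB2BGR)
a=im[165:295,205:430]; cv2.imwrite('pics/c1.png',cv2.resize(a,None,fx=3.5,fy=3.5,interpolation=cv2.INTER_CUBIC))
E
```

```text
1.55 [0.50143173 0.19777213 0.30436358] [[ 1.     0.001  0.008]
 [-0.008  0.     1.   ]
 [ 0.001 -1.     0.   ]]
[[ 0.     0.958  0.288 -0.073]
 [ 0.001 -0.288  0.958 -0.07 ]
 [ 1.    -0.    -0.001  0.001]
 [ 0.     0.     0.     1.   ]] 327.1534878435617
[-0.50949551  0.24504234  0.06660193  1.86091724 -0.01869372  1.03526126
  1.12763128]
```

Request:
{"method": "play_rows", "body": {"commands": [{"delta_pos": [-3,0,-48]},{"delta_pos": [-3,0,-48]},{"delta_pos": [-3,0,-48]},{"delta_pos": [-3,0,-48]},{"delta_pos": [-3,0,-48]},{"delta_pos": [-3,0,-48]},{"delta_pos": [-3,0,-48]},{"delta_pos": [-3,0,-48]},{"delta_pos": [-3,0,-48]},{"delta_pos": [-3,0,-48]},{"delta_pos": [-3,0,-48]},{"delta_pos": [-3,0,-48]}]}}

```text
invalid input
```

```bash
python3 - <<'E'
from h import *
s,p=snap('wrist','w1'); print(s['tcp_pos'],Ro.from_quat(s['tcp_rot']).as_matrix().round(3),s['joints'])
for q in ['tube_0','tray','timer','dish']: print(q,look(p,q))
E
```

```text
[0.50413767 0.1923631  0.30431981] [[ 1.     0.003  0.02 ]
 [-0.02  -0.003  1.   ]
 [ 0.003 -1.    -0.003]] [-0.50586608  0.24579936  0.07376091  1.86022992 -0.01623325  1.03527219
  1.1246082 ]
tube_0 []
tray []
timer [([0.6518, -0.1795, 0.0031], 0.63), ([0.548, 0.0217, 0.0297], 0.21)]
dish [([0.6164, 0.1952, 0.011], 0.7), ([0.5535, 0.0133, 0.0266], 0.51)]
```

View pics/w1.png

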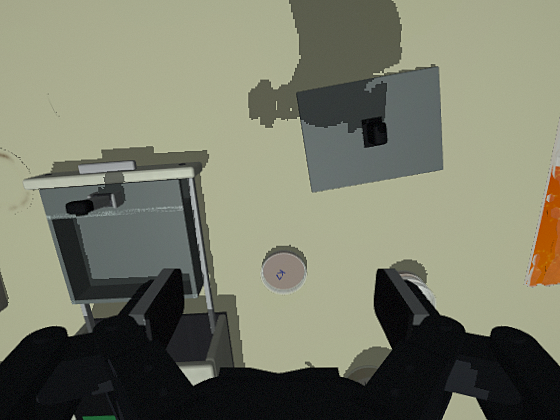

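View pics/c1.png

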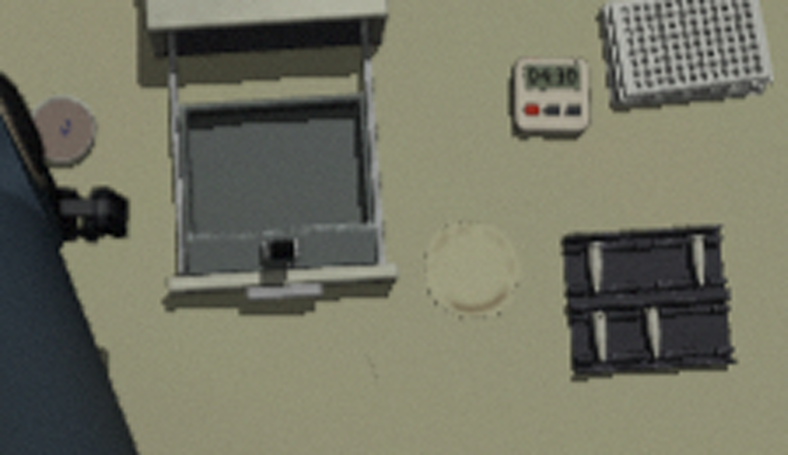

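The wrist view shows the lid at (372,130), the drawer at left (tab at (107,168)) and the dish at (285,272). The crop shows four tubes: two in the far row (left and right) and two in the near row (left and middle). The move was refused, so I'll retry it with roll given.

Request:
{"method": "play_rows", "body": {"commands": [{"delta_pos": [-3,0,-47],"roll": 0},{"delta_pos": [-3,0,-47],"roll": 0},{"delta_pos": [-3,0,-47],"roll": 0},{"delta_pos": [-3,0,-47],"roll": 0},{"delta_pos": [-3,0,-47],"roll": 0},{"delta_pos": [-3,0,-47],"roll": 0},{"delta_pos": [-3,0,-47],"roll": 0},{"delta_pos": [-3,0,-47],"roll": 0},{"delta_pos": [-3,0,-47],"roll": 0},{"delta_pos": [-3,0,-47],"roll": 0},{"delta_pos": [-3,0,-47],"roll": 0},{"delta_pos": [-3,0,-47],"roll": 0}]}}

```text
clock: 2.9
tcp_pos: [0.4661, -0.275, 0.3044]
tcp_rot: [0.708, -0.004, 0.005, -0.706]
wrist_force: [0.1, -0.4, 0.6]
width: 0.0853
```

```bash
python3 - <<'E'
from h import *
s,p=snap('top')
print('tray',[pix2w(s,p,(205+u/3.5,165+v/3.5),.018)[:2].round(4).tolist() for u,v in [(563,236),(720,228),(732,358),(572,374)]])
print('well rim in',[pix2w(s,p,(205+u/3.5,165+v/3.5),.046)[:2].round(4).tolist() for u,v in [(183,107),(363,98),(366,225),(185,240)]])
print('panel ends/tab',[pix2w(s,p,(205+u/3.5,165+v/3.5),.046)[:2].round(4).tolist() for u,v in [(170,285),(396,270),(285,288)]])
s,p=snap('wrist','w2'); print(s['clock'],s['tcp_pos'],Ro.from_quat(s['tcp_rot']).as_matrix().round(3))
for q in ['tube_0','tray']: print(q,look(p,q))
E
```

```text
tray [[0.5237, -0.215], [0.5286, -0.3422], [0.4238, -0.3462], [0.4127, -0.2179]]
well rim in [[0.6286, 0.0905], [0.634, -0.0543], [0.5311, -0.0546], [0.5208, 0.0893]]
panel ends/tab [[0.4851, 0.1013], [0.4949, -0.0775], [0.4817, 0.0104]]
2.95 [ 0.46616601 -0.27494866  0.30420538] [[ 1.     0.     0.014]
 [-0.014 -0.004  1.   ]
 [ 0.    -1.    -0.004]]
tube_0 [([0.4516, -0.2812, 0.0221], 0.86), ([0.4485, -0.2374, 0.0197], 0.82), ([0.5032, -0.2397, 0.018], 0.67), ([0.5059, -0.3196, 0.0226], 0.59)]
tray [([0.4696, -0.2877, 0.0028], 0.95)]
```

View pics/w2.png

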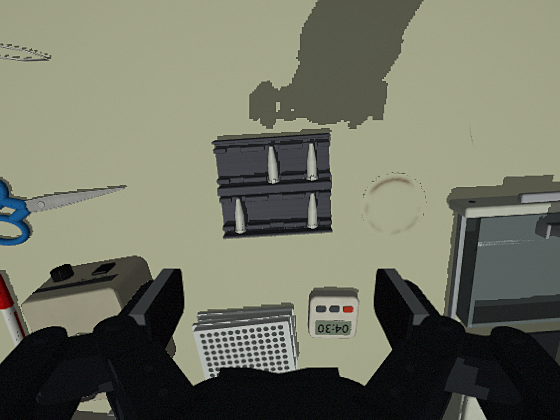

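The wrist view shows the tray with corners about (214,137), (329,130), (332,232), (224,238) and tubes at (273,163), (311,161), (240,215), (312,210). That confirms four tubes.

```bash
python3 - <<'E'
from h import *
s,p=snap('wrist'); print(s['tcp_pos'])
t=np.array([pix2w(s,p,c,.018)[:2] for c in [(214,137),(329,130),(332,232),(224,238)]]); print('tray',t.round(4).tolist(),t.mean(0))
print('top',[ (pix2w(s,p,c,.024)[:2]).round(4).tolist() for c in [(273,163),(311,161),(240,215),(312,210)]])
im=np.asarray(p['pixels']).astype(int); g=im.min(2); m=(g>110).astype(np.uint8); m[:130]=0;m[240:]=0;m[:,:222]=0;m[:,328:]=0
n,l,st,ce=cv2.connectedComponentsWithStats(m)
for i in range(1,n):
    if st[i,4]>60:
        ys,xs=np.where(l==i); (c,sz,a)=cv2.minAreaRect(np.c_[xs,ys].astype(np.float32))
        W=pix2w(s,p,c,.019)[:2]; print(np.round(c,1),np.round(sz,1),round(a,1),W.round(4))
E
```

```text
[ 0.46787062 -0.26789811  0.3035603 ]
tray [[0.4178, -0.3347], [0.4112, -0.2126], [0.526, -0.2047], [0.5327, -0.33]] [ 0.47192138 -0.27049337]
top [[0.445, -0.2721], [0.4431, -0.2315], [0.503, -0.3095], [0.4976, -0.2291]]
[254.5 131. ] [ 2. 65.] 90.0 [ 0.4118 -0.2913]
[274.5 184.5] [109. 105.] 90.0 [ 0.4695 -0.2707]
[304. 160.] [10. 36.] -0.0 [ 0.4427 -0.2386]
[264.3 163. ] [36.3  9. ] 85.9 [ 0.4457 -0.2815]
[304.5 210. ] [ 9. 34.] 0.0 [ 0.499  -0.2371]
[230.9 214. ] [34.2  8.1] 85.9 [ 0.5033 -0.3204]
```

Request:
{"method": "play_rows", "body": {"commands": [{"delta_pos": [-2.6,14.0,2.8],"roll": -3.8},{"delta_pos": [-2.6,14.0,2.8],"roll": -3.8},{"delta_pos": [-2.6,14.0,2.8],"roll": -3.8},{"delta_pos": [-2.6,14.0,2.8],"roll": -3.8},{"delta_pos": [-2.6,14.0,2.8],"roll": -3.8},{"delta_pos": [-2.6,14.0,2.8],"roll": -3.8},{"delta_pos": [-2.6,14.0,2.8],"roll": -3.8},{"delta_pos": [-2.6,14.0,2.8],"roll": -3.8}], "jaw": -0.43}}

```text
clock: 3.82
tcp_pos: [0.4432, -0.2419, 0.1659]
tcp_rot: [0.707, 0.023, -0.02, -0.706]
wrist_force: [0.1, -0.5, 0.5]
width: 0.0242
```

```bash
python3 - <<'E'
from h import *
s,p=snap('wrist','w3'); print(s['clock'],s['width'],s['tcp_pos'],Ro.from_quat(s['tcp_rot']).as_matrix().round(3))
for q in ['tube_0','tray']: print(q,look(p,q))
print('tips',w2pix(s,p,np.array(s['tcp_pos'])-[0,0,.073]))
print('pred tubes',[w2pix(s,p,x+[.019]).round() for x in [[.4423,-.2396],[.4445,-.2815],[.4983,-.2366],[.5027,-.3204]]])
E
```

```text
3.8167 0.02420596647110931 [ 0.44324708 -0.24190864  0.16588585] [[ 0.998  0.004 -0.06 ]
 [ 0.06  -0.002  0.998]
 [ 0.004 -1.    -0.002]]
tube_0 [([0.5024, -0.2385, 0.0158], 0.91), ([0.4491, -0.2415, 0.0234], 0.84), ([0.4483, -0.2759, 0.0198], 0.69), ([0.5021, -0.3214, 0.0194], 0.58)]
tray [([0.4591, -0.2914, 0.0077], 0.66)]
tips [276.002199   270.90764001]
pred tubes [array([280., 221.]), array([220., 220.]), array([280., 292.]), array([168., 291.])]
```

View pics/w3.png

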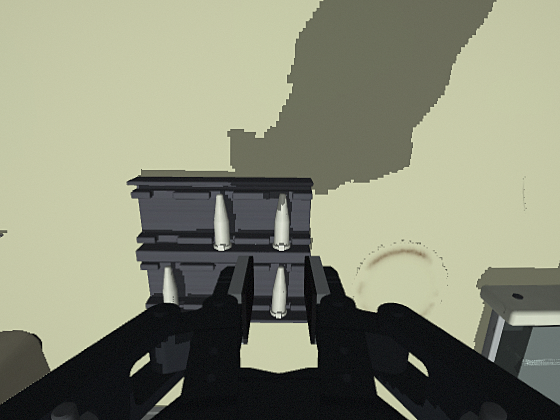

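The tubes show at (282,221), (222,221), (280,292) and (169,287), within 2 px of the predictions. Descending on the first.

Request:
{"method": "play_rows", "body": {"commands": [{"delta_pos": [-0.05,4.0,0.3],"roll": 0},{"delta_pos": [-0.05,7.0,0.3],"roll": 0},{"delta_pos": [-0.05,8.6,0.3],"roll": 0},{"delta_pos": [-0.05,8.6,0.3],"roll": 0},{"delta_pos": [-0.05,8.6,0.3],"roll": 0},{"delta_pos": [-0.05,8.6,0.3],"roll": 0}]}}

```text
clock: 4.47
tcp_pos: [0.4411, -0.2389, 0.0783]
tcp_rot: [0.707, 0.021, -0.02, -0.707]
wrist_force: [0.1, -0.1, -0.2]
width: 0.0243
```

```bash
python3 - <<'E'
from h import *
s,p=snap('top')
print('house front',[pix2w(s,p,(205+u/3.5,165+v/3.5),.098)[:2].round(4).tolist() for u,v in [(150,32),(385,17)]])
s=manip.observe(); print(s['clock'],s['width'],s['tcp_pos'],s['wrist_force'],Ro.from_quat(s['tcp_rot']).as_matrix().round(3))
E
```

```text
house front [[0.6781, 0.1132], [0.6875, -0.0702]]
4.5167 0.024471500082410582 [ 0.44107482 -0.23886386  0.07841093] [-0.34587985 -0.25039776  0.58457008] [[ 0.998  0.001 -0.059]
 [ 0.059 -0.     0.998]
 [ 0.001 -1.    -0.   ]]
```

Request:
{"method": "play_rows", "body": {"commands": [{"delta_pos": [0,0,0],"roll": 0},{"delta_pos": [0,0,0],"roll": 0},{"delta_pos": [0,0,0],"roll": 0},{"delta_pos": [0,0,0],"roll": 0},{"delta_pos": [0,-4,0],"roll": 0},{"delta_pos": [0,-8,0],"roll": 0},{"delta_pos": [14.3,-12,24.9],"roll": 0},{"delta_pos": [14.3,-12,24.9],"roll": 0},{"delta_pos": [14.3,-12,24.9],"roll": 0},{"delta_pos": [14.3,-12,24.9],"roll": 0},{"delta_pos": [14.3,-12,24.9],"roll": 0},{"delta_pos": [14.3,-12,24.9],"roll": 0}], "jaw": -1}}

```text
clock: 5.52
tcp_pos: [0.5513, -0.0146, 0.1927]
tcp_rot: [-0.707, -0.021, 0.021, 0.707]
wrist_force: [0.6, -0.6, -0.1]
width: 0.0108
```

```bash
python3 - <<'E'
from h import *
import time
s,p=snap('wrist','w4'); s2=manip.observe(); print(s['clock'],s['width'],s['tcp_pos'],s2['tcp_pos'],Ro.from_quat(s['tcp_rot']).as_matrix().round(3))
for q in ['tube_0','well','clamp_tip','drawer_front','lid']: print(q,look(p,q,3))
E
```

```text
5.5167 0.010789428940558865 [ 0.55126153 -0.01459334  0.19267082] [ 0.55589639 -0.00454116  0.19377026] [[ 0.998 -0.    -0.059]
 [ 0.059  0.     0.998]
 [-0.    -1.     0.001]]
tube_0 [([0.5566, -0.0151, 0.1369], 0.56)]
well [([0.5374, 0.0193, 0.039], 0.67), ([0.5547, -0.0134, 0.1339], 0.27), ([0.4853, -0.2281, 0.0057], 0.21)]
clamp_tip [([0.5053, 0.011, 0.1021], 0.76)]
drawer_front [([0.5348, 0.0217, 0.04], 0.74)]
lid []
```

View pics/w4.png

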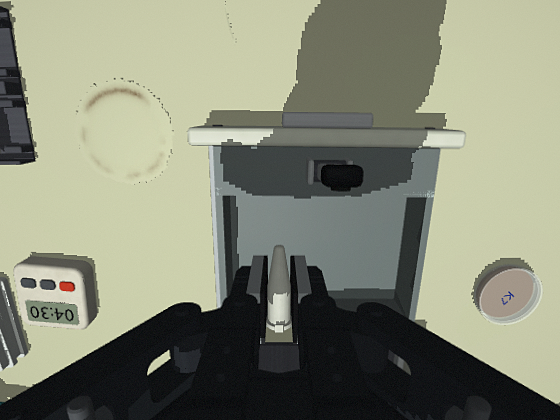

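The tube is held (280,280). The drawer is seen with panel top edge (188,130)–(465,131), the front wall's rim at v≈194, and the clamp at (340,177).

```bash
python3 - <<'E'
from h import *
s,p=snap('wrist'); im=cv2.cvtColor(np.asarray(p['pixels']),cv2.COLOR_RGB2BGR)
s0=dict(s); s0['tcp_pos']=np.array([0.55126153,-0.01459334,0.19267082])
for n,c in dict(panL=(188,131),panR=(465,131),fwL=(218,194),fwR=(434,193),backL=(222,298),backR=(418,318)).items(): print(n,pix2w(s0,p,c,.046)[:2].round(4))
print(s['tcp_pos'],s['clock'],togo([.6035,-.0205,.20],s),s['joints'].round(2))
E
```

```text
panL [ 0.4919 -0.0754]
panR [0.4811 0.1044]
fwL [ 0.5327 -0.0557]
fwR [0.5234 0.0916]
backL [ 0.613  -0.0525]
backR [0.6224 0.0988]
[ 0.55018767 -0.01817818  0.19198009] 5.8167 [ 5.31 -0.81 -0.54] [-0.27  0.4   0.29  1.96 -0.15  0.81  1.73]
```

Request:
{"method": "play_rows", "body": {"commands": [{"delta_pos": [3.5,1,-0.2],"roll": 0},{"delta_pos": [5.5,3,-0.4],"roll": 0},{"delta_pos": [5.5,7,-0.4],"roll": 0},{"delta_pos": [5.5,10.1,-0.4],"roll": 0},{"delta_pos": [5.5,10.1,-0.4],"roll": 0},{"delta_pos": [5.5,10.1,-0.4],"roll": 0}]}}

```text
clock: 6.37
tcp_pos: [0.605, -0.0196, 0.0902]
tcp_rot: [0.707, 0.019, -0.021, -0.707]
wrist_force: [-0.2, -0.5, -0.1]
width: 0.0105
```

Request:
{"method": "play_rows", "body": {"commands": [{"delta_pos": [0,0,0],"roll": 0},{"delta_pos": [0,0,0],"roll": 0},{"delta_pos": [0,-4,0],"roll": 0},{"delta_pos": [0,-8,0],"roll": 0},{"delta_pos": [-17.5,-9,-25.1],"roll": 0},{"delta_pos": [-17.5,-9,-25.1],"roll": 0},{"delta_pos": [-17.5,-9,-25.1],"roll": 0},{"delta_pos": [-17.5,-9,-25.1],"roll": 0},{"delta_pos": [-17.5,-9,-25.1],"roll": 0},{"delta_pos": [-17.5,-9,-25.1],"roll": 0},{"delta_pos": [-17.5,-9,-25.1],"roll": 0},{"delta_pos": [-17.5,-9,-25.1],"roll": 0}], "jaw": -0.43}}

```text
clock: 7.37
tcp_pos: [0.4422, -0.2846, 0.1834]
tcp_rot: [0.708, 0.018, -0.017, -0.706]
wrist_force: [-0.9, 0.8, 0.2]
width: 0.0247
```

```bash
cat > nxt.py <<'E'
from h import *
import sys
X=eval(sys.argv[1])
s,p=snap('wrist'); print('wrist',look(p,'tube_0'))
_,p=snap('top'); print('top',look(p,'tube_0'))
s=manip.observe(); M=Ro.from_quat(s['tcp_rot']).as_matrix()
print(s['clock'],s['width'],s['tcp_pos'].round(4),'yaw',np.degrees(np.arctan2(-M[0,2],M[1,2])).round(2),'togo',togo(X,s))
E
python3 nxt.py '[.4447,-.2805,.0785]'
```

```text
wrist [([0.4458, -0.2836, 0.0196], 0.79), ([0.6016, -0.0206, 0.0243], 0.49)]
top [([0.5059, -0.2344, 0.0165], 0.6)]
7.5667 0.023997905183489737 [ 0.4467 -0.2784  0.1824] yaw 3.36 togo [-0.23 10.39 -0.2 ]
```

Request:
{"method": "play_rows", "body": {"commands": [{"delta_pos": [-0.2,3.5,-0.2],"roll": 0},{"delta_pos": [-0.2,7,-0.2],"roll": 0},{"delta_pos": [-0.2,10.3,-0.2],"roll": 0},{"delta_pos": [-0.2,10.3,-0.2],"roll": 0},{"delta_pos": [-0.2,10.3,-0.2],"roll": 0},{"delta_pos": [-0.2,10.3,-0.2],"roll": 0}]}}

```text
clock: 8.07
tcp_pos: [0.4457, -0.279, 0.0784]
tcp_rot: [-0.706, -0.022, 0.022, 0.707]
wrist_force: [-1.1, -0.8, -0.2]
width: 0.0242
```

Request:
{"method": "play_rows", "body": {"commands": [{"delta_pos": [0,0,0],"roll": 0},{"delta_pos": [0,0,0],"roll": 0},{"delta_pos": [0,0,0],"roll": 0},{"delta_pos": [0,-4,0],"roll": 0},{"delta_pos": [0,-8,0],"roll": 0},{"delta_pos": [17.5,-10,29],"roll": 0},{"delta_pos": [17.5,-10,29],"roll": 0},{"delta_pos": [17.5,-10,29],"roll": 0},{"delta_pos": [17.5,-10,29],"roll": 0},{"delta_pos": [17.5,-10,29],"roll": 0},{"delta_pos": [17.5,-10,29],"roll": 0},{"delta_pos": [17.5,-10,29],"roll": 0}], "jaw": -1}}

```text
clock: 9.07
tcp_pos: [0.58, -0.0202, 0.1759]
tcp_rot: [-0.706, -0.021, 0.021, 0.707]
wrist_force: [0.4, -0.5, -0.2]
width: 0.0107
```

```bash
python3 nxt.py '[.603,.021,.091]'
```

```text
wrist [([0.5793, -0.0182, 0.1171], 0.59), ([0.5952, -0.0194, 0.0233], 0.44)]
top [([0.5027, -0.2367, 0.0168], 0.58), ([0.5075, -0.3203, 0.0197], 0.57)]
9.2667 0.010730566993858097 [ 0.5799 -0.0207  0.1754] yaw 3.63 togo [2.58 8.44 4.01]
```

Request:
{"method": "play_rows", "body": {"commands": [{"delta_pos": [2.6,0,4.0],"roll": 0},{"delta_pos": [2.6,1.5,4.0],"roll": 0},{"delta_pos": [2.6,5,4.0],"roll": 0},{"delta_pos": [2.6,8.4,4.0],"roll": 0},{"delta_pos": [2.6,8.4,4.0],"roll": 0},{"delta_pos": [2.6,8.4,4.0],"roll": 0}]}}

```text
clock: 9.77
tcp_pos: [0.6021, 0.0168, 0.0907]
tcp_rot: [0.707, 0.019, -0.021, -0.707]
wrist_force: [0.5, 0.4, 0.6]
width: 0.011
```

Request:
{"method": "play_rows", "body": {"commands": [{"delta_pos": [0,0,0],"roll": 0},{"delta_pos": [0,0,0],"roll": 0},{"delta_pos": [0,-4,0],"roll": 0},{"delta_pos": [0,-8,0],"roll": 0},{"delta_pos": [-11.8,-9,-24.8],"roll": 0},{"delta_pos": [-11.8,-9,-24.8],"roll": 0},{"delta_pos": [-11.8,-9,-24.8],"roll": 0},{"delta_pos": [-11.8,-9,-24.8],"roll": 0},{"delta_pos": [-11.8,-9,-24.8],"roll": 0},{"delta_pos": [-11.8,-9,-24.8],"roll": 0},{"delta_pos": [-11.8,-9,-24.8],"roll": 0},{"delta_pos": [-11.8,-9,-24.8],"roll": 0}], "jaw": -0.43}}

```text
clock: 10.77
tcp_pos: [0.4972, -0.2435, 0.1842]
tcp_rot: [0.708, 0.018, -0.016, -0.705]
wrist_force: [-0.6, -0.1, 0.9]
width: 0.0244
```

```bash
python3 nxt.py '[.4985,-.2362,.0785]'
```

```text
wrist [([0.6091, -0.022, 0.0226], 0.86), ([0.5037, -0.2394, 0.0198], 0.75), ([0.5082, -0.3183, 0.0181], 0.56)]
top [([0.6058, 0.0167, 0.0186], 0.54), ([0.6105, -0.0161, 0.0192], 0.45)]
10.9667 0.02449738610208049 [ 0.5011 -0.235   0.1825] yaw 3.47 togo [-0.29 10.4  -0.11]
```

Request:
{"method": "play_rows", "body": {"commands": [{"delta_pos": [-0.3,3.5,-0.2],"roll": 0},{"delta_pos": [-0.3,7,-0.2],"roll": 0},{"delta_pos": [-0.3,10.3,-0.2],"roll": 0},{"delta_pos": [-0.3,10.3,-0.2],"roll": 0},{"delta_pos": [-0.3,10.3,-0.2],"roll": 0},{"delta_pos": [-0.3,10.3,-0.2],"roll": 0}]}}

```text
clock: 11.47
tcp_pos: [0.4983, -0.2367, 0.0785]
tcp_rot: [-0.706, -0.022, 0.022, 0.707]
wrist_force: [0.6, -0.2, -0.1]
width: 0.0242
```

Request:
{"method": "play_rows", "body": {"commands": [{"delta_pos": [0,0,0],"roll": 0},{"delta_pos": [0,0,0],"roll": 0},{"delta_pos": [0,0,0],"roll": 0},{"delta_pos": [0,-4,0],"roll": 0},{"delta_pos": [0,-8,0],"roll": 0},{"delta_pos": [11.9,-10,29],"roll": 0},{"delta_pos": [11.9,-10,29],"roll": 0},{"delta_pos": [11.9,-10,29],"roll": 0},{"delta_pos": [11.9,-10,29],"roll": 0},{"delta_pos": [11.9,-10,29],"roll": 0},{"delta_pos": [11.9,-10,29],"roll": 0},{"delta_pos": [11.9,-10,29],"roll": 0}], "jaw": -1}}

```text
clock: 12.47
tcp_pos: [0.592, 0.0392, 0.1776]
tcp_rot: [-0.707, -0.021, 0.021, 0.707]
wrist_force: [0.5, -0.3, -0.7]
width: 0.0108
```

```bash
python3 nxt.py '[.6007,.0609,.091]'
```

```text
wrist [([0.5962, 0.0392, 0.1158], 0.91), ([0.6107, -0.0178, 0.0232], 0.8), ([0.605, 0.0196, 0.0217], 0.59), ([0.5048, 0.017, 0.1062], 0.25)]
top [([0.5106, -0.3185, 0.0188], 0.46)]
12.6667 0.010829332287863452 [0.5919 0.039  0.1771] yaw 3.6 togo [1.02 8.61 2.13]
```

Request:
{"method": "play_rows", "body": {"commands": [{"delta_pos": [1.0,0,2.1],"roll": 0},{"delta_pos": [1.0,2,2.1],"roll": 0},{"delta_pos": [1.0,5.5,2.1],"roll": 0},{"delta_pos": [1.0,8.6,2.1],"roll": 0},{"delta_pos": [1.0,8.6,2.1],"roll": 0},{"delta_pos": [1.0,8.6,2.1],"roll": 0}]}}

```text
clock: 13.17
tcp_pos: [0.5997, 0.0566, 0.0905]
tcp_rot: [0.707, 0.019, -0.021, -0.706]
wrist_force: [0.2, -0.3, -0.9]
width: 0.0105
```

Request:
{"method": "play_rows", "body": {"commands": [{"delta_pos": [0,0,0],"roll": 0},{"delta_pos": [0,0,0],"roll": 0},{"delta_pos": [0,-4,0],"roll": 0},{"delta_pos": [0,-8,0],"roll": 0},{"delta_pos": [-12,-9,-37.6],"roll": 0},{"delta_pos": [-12,-9,-37.6],"roll": 0},{"delta_pos": [-12,-9,-37.6],"roll": 0},{"delta_pos": [-12,-9,-37.6],"roll": 0},{"delta_pos": [-12,-9,-37.6],"roll": 0},{"delta_pos": [-12,-9,-37.6],"roll": 0},{"delta_pos": [-12,-9,-37.6],"roll": 0},{"delta_pos": [-12,-9,-37.6],"roll": 0}], "jaw": -0.43}}

```text
clock: 14.17
tcp_pos: [0.5177, -0.2664, 0.1817]
tcp_rot: [0.707, 0.022, -0.02, -0.707]
wrist_force: [0.1, -0.4, 0.5]
width: 0.0243
```

```bash
python3 nxt.py '[.503,-.3198,.0785]'
```

```text
wrist [([0.5081, -0.3195, 0.0198], 0.85), ([0.6176, -0.0207, 0.0232], 0.82)]
top [([0.6065, 0.0165, 0.0217], 0.59), ([0.6128, -0.0152, 0.019], 0.4)]
14.3667 0.024383222589197662 [ 0.5177 -0.2663  0.1812] yaw 3.14 togo [-1.79 10.27 -5.25]
```

Request:
{"method": "play_rows", "body": {"commands": [{"delta_pos": [-1.7,1,-4],"roll": 0},{"delta_pos": [-1.7,2.5,-5.3],"roll": 0},{"delta_pos": [-1.7,6.5,-5.3],"roll": 0},{"delta_pos": [-1.7,10.2,-5.3],"roll": 0},{"delta_pos": [-1.7,10.2,-5.3],"roll": 0},{"delta_pos": [-1.7,10.2,-5.3],"roll": 0},{"delta_pos": [-1.7,10.2,-5.3],"roll": 0}]}}

```text
clock: 14.95
tcp_pos: [0.5056, -0.3165, 0.078]
tcp_rot: [-0.706, -0.022, 0.021, 0.707]
wrist_force: [0.1, 0.8, 0.4]
width: 0.0243
```

Request:
{"method": "play_rows", "body": {"commands": [{"delta_pos": [0,0,0],"roll": 0},{"delta_pos": [0,0,0],"roll": 0},{"delta_pos": [0,0,0],"roll": 0},{"delta_pos": [0,-4,0],"roll": 0},{"delta_pos": [0,-8,0],"roll": 0},{"delta_pos": [7.7,-11,37.5],"roll": 0},{"delta_pos": [7.7,-11,37.5],"roll": 0},{"delta_pos": [7.7,-11,37.5],"roll": 0},{"delta_pos": [7.7,-11,37.5],"roll": 0},{"delta_pos": [7.7,-11,37.5],"roll": 0},{"delta_pos": [7.7,-11,37.5],"roll": 0},{"delta_pos": [7.7,-11,37.5],"roll": 0}], "jaw": -1}}

```text
clock: 15.95
tcp_pos: [0.5452, -0.0269, 0.1807]
tcp_rot: [-0.706, -0.021, 0.022, 0.707]
wrist_force: [0.6, -0.3, -0.3]
width: 0.0111
```

```bash
python3 nxt.py '[.5577,.0585,.091]'
```

```text
wrist [([0.5927, 0.0175, 0.0209], 0.84), ([0.6023, 0.0571, 0.0192], 0.68), ([0.5475, -0.0283, 0.1247], 0.59)]
top []
16.15 0.010705585431629326 [ 0.5456 -0.0276  0.1804] yaw 3.68 togo [1.77 8.95 8.5 ]
```

Request:
{"method": "play_rows", "body": {"commands": [{"delta_pos": [1.9,0,4.0],"roll": 0},{"delta_pos": [1.9,0,8.3],"roll": 0},{"delta_pos": [1.9,2,8.3],"roll": 0},{"delta_pos": [1.9,5.5,8.3],"roll": 0},{"delta_pos": [1.9,8.9,8.3],"roll": 0},{"delta_pos": [1.9,8.9,8.3],"roll": 0},{"delta_pos": [1.9,8.9,8.3],"roll": 0}]}}

```text
clock: 16.73
tcp_pos: [0.559, 0.0519, 0.0905]
tcp_rot: [0.707, 0.019, -0.021, -0.706]
wrist_force: [0.4, -1.4, 0.0]
width: 0.0109
```

Request:
{"method": "play_rows", "body": {"commands": [{"delta_pos": [0,0,0],"roll": 0},{"delta_pos": [0,0,0],"roll": 0},{"delta_pos": [0,0,0],"roll": 0},{"delta_pos": [0,-4,0],"roll": 0},{"delta_pos": [0,-8,0],"roll": 0},{"delta_pos": [0,-12,0],"roll": 0},{"delta_pos": [-4,-16,4],"roll": 0},{"delta_pos": [-4,-20,4],"roll": 0},{"delta_pos": [-4,-20,4],"roll": 0},{"delta_pos": [-4,-20,4],"roll": 0}], "jaw": -0.43}}

```text
clock: 17.57
tcp_pos: [0.5186, 0.0929, 0.2973]
tcp_rot: [-0.705, -0.025, 0.018, 0.708]
wrist_force: [0.4, -0.2, -1.0]
width: 0.0244
```

```bash
python3 - <<'E'
from h import *
s,p=snap('wrist','w5'); print(s['clock'],s['tcp_pos'],Ro.from_quat(s['tcp_rot']).as_matrix().round(3))
for q in ['tube_0','lid','clamp_tip']: print(q,look(p,q))
_,p=snap('top'); print(look(p,'tube_0'),look(p,'lid'))
E
```

```text
17.5667 [0.51860163 0.0928854  0.29725417] [[ 0.998  0.01  -0.062]
 [ 0.062  0.005  0.998]
 [ 0.01  -1.     0.004]]
tube_0 [([0.5582, 0.0545, 0.0242], 0.82), ([0.6093, -0.0168, 0.0219], 0.71), ([0.6023, 0.0218, 0.0215], 0.64), ([0.5993, 0.0586, 0.0196], 0.57)]
lid [([0.4495, 0.2889, 0.0081], 0.68)]
clamp_tip [([0.4981, 0.0163, 0.1044], 0.59)]
[([0.6063, 0.0176, 0.0194], 0.55), ([0.6107, -0.0169, 0.0228], 0.37)] [([0.4511, 0.2917, 0.0142], 0.89)]
```

View pics/w5.png

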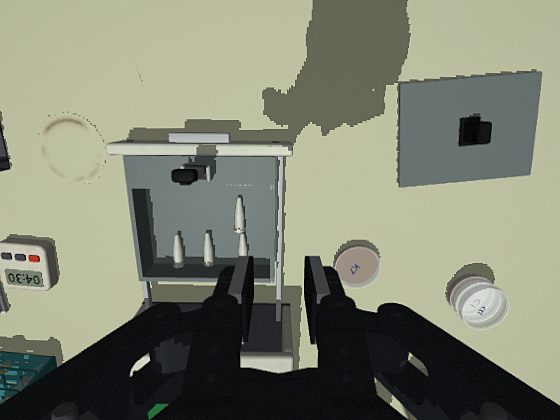

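The view shows four tubes in the well ((178,248), (208,248), (239,213), (243,245)), the dish untouched at (357,265) and the lid with corners (400,84), (541,71), (532,175), (400,186).

```bash
python3 - <<'E'
from h import *
s,p=snap('wrist'); im=cv2.cvtColor(np.asarray(p['pixels']),cv2.COLOR_RGB2BGR)
s0=dict(s); s0['tcp_pos']=np.array([0.51860163,0.0928854,0.29725417]); s0['tcp_rot']=s['tcp_rot']
print(s['tcp_pos'],s['tcp_rot'])
L=np.array([pix2w(s0,p,c,.012)[:2] for c in [(400,84),(541,71),(532,175),(400,186)]]); print('lid',L.round(4).tolist(),L.mean(0).round(4))
ey=(L[1]-L[0]+L[2]-L[3]); ex=L[2]-L[1]+L[3]-L[0]; print('yaw',np.degrees(np.arctan2(-ey[0],ey[1])),np.degrees(np.arctan2(ex[1],ex[0])),np.linalg.norm(ex)/2,np.linalg.norm(ey)/2)
print('grip',pix2w(s0,p,(474,130),.042)[:2].round(4))
a=im[120:300,90:310]; cv2.imwrite('pics/w6.png',cv2.resize(a,None,fx=3.5,fy=3.3,interpolation=cv2.INTER_CUBIC))
# project model of well rim on w6 crop to check
d=im.copy(); th=np.radians(3.3); c=np.array([.578,.0195]); E=np.array([[np.cos(th),-np.sin(th)],[np.sin(th),np.cos(th)]])
for z,col in [(.046,(0,0,255)),(.012,(0,255,0))]:
    P=[w2pix(s,p,np.r_[c+E@np.array(q),z]) for q in [(-.05,-.07),(.05,-.07),(.05,.07),(-.05,.07)]]
    cv2.polylines(d,[np.int32(np.round(np.array(P)*8))],True,col,1,cv2.LINE_AA,3)
a=d[120:300,90:310]; cv2.imwrite('pics/w6.png',cv2.resize(a,None,fx=3.5,fy=3.3,interpolation=cv2.INTER_CUBIC))
E
```

```text
[0.51751562 0.09058191 0.29015244] [ 0.70714995  0.01969165 -0.02132311 -0.70646763]
lid [[0.4078, 0.2121], [0.3842, 0.3574], [0.4919, 0.3766], [0.5135, 0.2289]] [0.4493 0.2938]
yaw 8.775258239899497 9.57620302946286 0.10823272203306414 0.14831663487444346
grip [0.4479 0.2814]
```

View pics/w6.png

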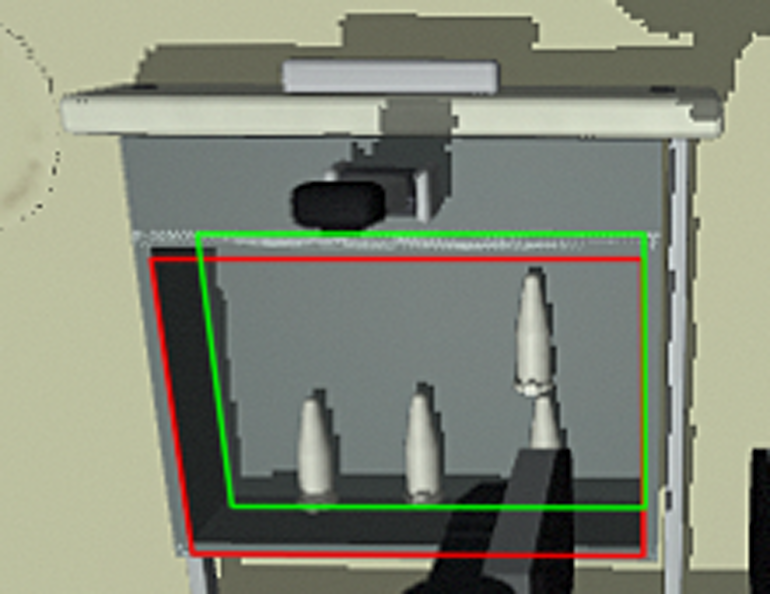

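The model overlay sits about 3 mm too far back and 2 mm to the right of the true well rim, so the well's middle is near (0.575, 0.021). Next, hover over the lid.

Request:
{"method": "play_rows", "body": {"commands": [{"delta_pos": [-5.7,9,20.6],"roll": -5.8},{"delta_pos": [-5.7,9,20.6],"roll": -5.8},{"delta_pos": [-5.7,9,20.6],"roll": -5.8},{"delta_pos": [-5.7,9,20.6],"roll": -5.8},{"delta_pos": [-5.7,9,20.6],"roll": -5.8},{"delta_pos": [-5.7,9,20.6],"roll": -5.8},{"delta_pos": [-5.7,9,20.6],"roll": -5.8},{"delta_pos": [-5.7,9,20.6],"roll": -5.8},{"delta_pos": [-5.7,9,20.6],"roll": -5.8}], "jaw": 0}}

```text
clock: 18.72
tcp_pos: [0.4493, 0.2924, 0.201]
tcp_rot: [0.705, 0.056, -0.056, -0.704]
wrist_force: [-0.4, -0.1, 0.9]
width: 0.0429
```

```bash
python3 - <<'E'
from h import *
s,p=snap('wrist'); s,p=snap('wrist')
M=Ro.from_quat(s['tcp_rot']).as_matrix(); print(s['clock'],s['width'],s['tcp_pos'],M.round(3))
im=cv2.cvtColor(np.asarray(p['pixels']),cv2.COLOR_RGB2BGR); d=im.copy()
th=np.radians(9.1); c=np.array([.4493,.2938]); E=np.array([[np.cos(th),-np.sin(th)],[np.sin(th),np.cos(th)]])
for z,hx,hy,col in [(.012,.055,.075,(0,0,255)),(.042,.011,.007,(0,255,0))]:
    P=[w2pix(s,p,np.r_[c+E@np.array(q),z]) for q in [(-hx,-hy),(hx,-hy),(hx,hy),(-hx,hy)]]
    print(np.round(P,1).tolist()); cv2.polylines(d,[np.int32(np.round(np.array(P)*8))],True,col,1,cv2.LINE_AA,3)
cv2.imwrite('pics/w7.png',d)
E
```

```text
18.7667 0.042716667671757365 [0.44968137 0.29198996 0.20141565] [[ 0.988  0.    -0.157]
 [ 0.157 -0.001  0.988]
 [ 0.    -1.    -0.001]]
[[183.1, 138.0], [193.7, 266.6], [365.3, 266.5], [375.8, 137.8]]
[[269.9, 202.5], [270.1, 231.0], [288.9, 231.0], [289.2, 202.5]]
```

View pics/w7.png

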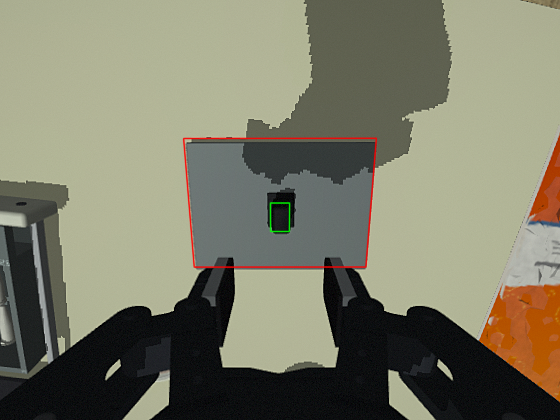

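The lid outline matches the model to about 1 px: (183,138)–(376,138) down to (194,267)–(365,267), grip at (280,215).

Request:
{"method": "play_rows", "body": {"commands": [{"delta_pos": [0,4,0.2],"roll": 0},{"delta_pos": [0,8,0.2],"roll": 0},{"delta_pos": [0,11,0.2],"roll": 0},{"delta_pos": [0,11,0.2],"roll": 0},{"delta_pos": [0,11,0.2],"roll": 0},{"delta_pos": [0,11,0.2],"roll": 0}]}}

```text
clock: 19.32
tcp_pos: [0.4499, 0.2954, 0.0931]
tcp_rot: [-0.704, -0.057, 0.055, 0.705]
wrist_force: [-0.2, -0.4, 0.4]
width: 0.043
```

Request:
{"method": "play_rows", "body": {"commands": [{"delta_pos": [0,0,0],"roll": 0},{"delta_pos": [0,0,0],"roll": 0},{"delta_pos": [0,0,0],"roll": 0},{"delta_pos": [0,0,0],"roll": 0},{"delta_pos": [0,0,0],"roll": 0},{"delta_pos": [0,0,0],"roll": 0},{"delta_pos": [0,-3,0],"roll": 0},{"delta_pos": [0,-6,0],"roll": 0},{"delta_pos": [0,-9,0],"roll": 0},{"delta_pos": [0,-12,0],"roll": 0}], "jaw": -1}}

```text
clock: 20.15
tcp_pos: [0.4482, 0.2953, 0.2136]
tcp_rot: [-0.705, -0.057, 0.056, 0.705]
wrist_force: [0.5, 0.6, -1.7]
width: 0.0127
```

```bash
python3 - <<'E'
from h import *
s,p=snap('wrist'); s,p=snap('wrist')
print(s['clock'],s['width'],s['tcp_pos'],s['wrist_force'],s['wrist_torque'],Ro.from_quat(s['tcp_rot']).as_matrix().round(3))
print(togo([.576,.0205,s['tcp_pos'][2]+.005]))
E
```

```text
20.2 0.012687286134414763 [0.45095447 0.29698103 0.21953253] [1.06739127 0.36002138 2.60024474] [ 0.09484546 -0.10498301  0.05945217] [[ 0.987  0.009 -0.159]
 [ 0.159  0.008  0.987]
 [ 0.01  -1.     0.006]]
[  7.95  -0.83 -29.29]
```

Request:
{"method": "play_rows", "body": {"commands": [{"delta_pos": [7.9,-1,-29],"roll": 5.8},{"delta_pos": [7.9,-1,-29],"roll": 5.8},{"delta_pos": [7.9,-1,-29],"roll": 5.8},{"delta_pos": [7.9,-1,-29],"roll": 5.8},{"delta_pos": [7.9,-1,-29],"roll": 5.8},{"delta_pos": [7.9,-1,-29],"roll": 5.8},{"delta_pos": [7.9,-1,-29],"roll": 5.8},{"delta_pos": [7.9,-1,-29],"roll": 5.8},{"delta_pos": [7.9,-1,-29],"roll": 5.8},{"delta_pos": [7.9,-1,-29],"roll": 5.8},{"delta_pos": [7.9,-1,-29],"roll": 5.8},{"delta_pos": [7.9,-1,-29],"roll": 5.8}]}}

```text
clock: 21.25
tcp_pos: [0.572, 0.0239, 0.2211]
tcp_rot: [-0.706, -0.022, 0.022, 0.707]
wrist_force: [-0.2, 0.1, -1.7]
width: 0.0126
```

```bash
python3 - <<'E'
from h import *
s,p=snap('wrist'); s,p=snap('wrist')
M=Ro.from_quat(s['tcp_rot']).as_matrix(); print(s['clock'],s['width'],s['tcp_pos'],s['wrist_force'],M.round(3),'togo',togo([.576,.0205,.13]))
im=cv2.cvtColor(np.asarray(p['pixels']),cv2.COLOR_RGB2BGR); d=im.copy()
o=np.array(s['tcp_pos']); zo=o[2]-.0915
def box(c,th,z,hx,hy,col):
    E=np.array([[np.cos(th),-np.sin(th)],[np.sin(th),np.cos(th)]])
    P=[w2pix(s,p,np.r_[c+E@np.array(q),z]) for q in [(-hx,-hy),(hx,-hy),(hx,hy),(-hx,hy)]]
    cv2.polylines(d,[np.int32(np.round(np.array(P)*8))],True,col,1,cv2.LINE_AA,3)
y=np.arctan2(-M[0,2],M[1,2]); print('yaw',np.degrees(y))
box(o[:2],y,zo+.012,.055,.075,(0,0,255))
cv2.imwrite('pics/w8.png',d)
E
```

```text
21.3 0.013012347291842495 [0.57209632 0.02381214 0.22116197] [-0.42033686  0.53065988 -0.64972412] [[ 0.998 -0.001 -0.062]
 [ 0.062  0.001  0.998]
 [-0.001 -1.     0.001]] togo [ 0.36  9.12 -0.34]
yaw 3.565813178527324
```

View pics/w8.png

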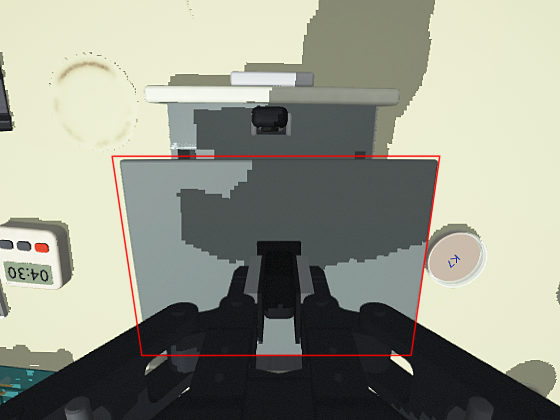

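The lid is held level and square over the well. Its far edge, (120,160)–(439,158), looks a little farther away than modelled, and the panel runs (145,95)–(399,97).

```bash
python3 - <<'E'
from h import *
s,p=snap('wrist')
print(s['tcp_pos'],'panel',pix2w(s,p,(145,87),.046)[:2],pix2w(s,p,(399,89),.046)[:2])
for z in (.134,.139): print('lid top edge z',z,pix2w(s,p,(120,160),z)[:2],pix2w(s,p,(439,158),z)[:2])
print('drawer inner sides at panel',pix2w(s,p,(169,125),.046)[:2],pix2w(s,p,(377,125),.046)[:2])
E
```

```text
[0.57221745 0.02359678 0.2212392 ] panel [ 0.4862415  -0.07512229] [0.47657718 0.10473994]
lid top edge z 0.134 [ 0.52498269 -0.05459838] [0.51453907 0.09897528]
lid top edge z 0.139 [ 0.5241703  -0.05220904] [0.51405905 0.09647715]
drawer inner sides at panel [ 0.51159779 -0.05868942] [0.50231157 0.09256354]
```

Request:
{"method": "play_rows", "body": {"commands": [{"delta_pos": [0.2,2,-0.5],"roll": 0.4},{"delta_pos": [0.2,5,-0.5],"roll": 0.4},{"delta_pos": [0.2,7.2,-0.5],"roll": 0.4},{"delta_pos": [0.2,7.2,-0.5],"roll": 0.4},{"delta_pos": [0.2,7.6,-0.5],"roll": 0.4},{"delta_pos": [0.2,8.0,-0.5],"roll": 0.4},{"delta_pos": [0.2,8.2,-0.5],"roll": 0.4},{"delta_pos": [0.2,8.2,-0.5],"roll": 0.4},{"delta_pos": [0.2,8.2,-0.5],"roll": 0.4}]}}

```text
clock: 22.15
tcp_pos: [0.5754, 0.017, 0.1403]
tcp_rot: [-0.707, -0.019, 0.018, 0.707]
wrist_force: [-0.4, 0.4, -1.3]
width: 0.0126
```

Request:
{"method": "play_rows", "body": {"commands": [{"delta_pos": [-0.05,0.3,0.1],"roll": 0},{"delta_pos": [-0.05,0.5,0.1],"roll": 0},{"delta_pos": [-0.05,0.6,0.1],"roll": 0},{"delta_pos": [-0.05,0.6,0.1],"roll": 0}]}}

```text
clock: 22.48
tcp_pos: [0.5742, 0.0179, 0.1331]
tcp_rot: [-0.707, -0.018, 0.019, 0.707]
wrist_force: [-1.2, -0.3, -1.4]
width: 0.013
```

```bash
python3 - <<'E'
from h import *
s,p=snap('wrist'); s,p=snap('wrist','w9')
print(s['clock'],s['width'],s['tcp_pos'],s['wrist_force'],s['wrist_torque'],s['tcp_rot'])
for z in (.045,.05,.055): print('lid front edge z',z,pix2w(s,p,(120,160),z)[:2],pix2w(s,p,(439,158),z)[:2])
E
```

```text
22.5333 0.012676919573255998 [0.57428766 0.01788409 0.13323788] [ 0.05526469  0.84642886 -1.36253994] [-0.024235    0.02956717 -0.01722245] [-0.70684857 -0.01827873  0.018513    0.70688631]
lid front edge z 0.045 [ 0.52644262 -0.06039327] [0.51745153 0.0942472 ]
lid front edge z 0.05 [ 0.52565302 -0.05799182] [0.51694627 0.0917581 ]
lid front edge z 0.055 [ 0.52486342 -0.05559037] [0.51644102 0.08926901]
```

View pics/w9.png

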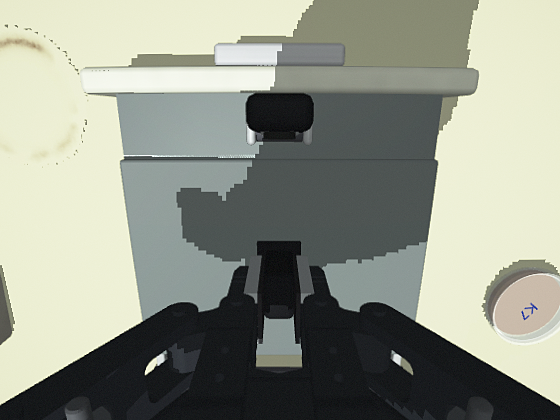

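The lid sits at (121–437, v≈160), centred on the drawer deck (118–441). There is no contact yet, so lower further.

Request:
{"method": "play_rows", "body": {"commands": [{"delta_pos": [0,0.2,0.05],"roll": 0},{"delta_pos": [0,0.4,0.05],"roll": 0},{"delta_pos": [0,0.5,0.05],"roll": 0},{"delta_pos": [0,0.5,0.05],"roll": 0},{"delta_pos": [0,0.5,0.05],"roll": 0}]}}

```text
clock: 23.0
tcp_pos: [0.5772, 0.0183, 0.1315]
tcp_rot: [-0.707, -0.021, 0.016, 0.707]
wrist_force: [0.1, -0.3, 14.4]
width: 0.0131
```

```bash
python3 - <<'E'
from h import *
s,p=snap('wrist'); s,p=snap('wrist','w10')
print(s['clock'],s['width'],s['tcp_pos'],s['wrist_force'],s['wrist_torque'],s['tcp_rot'])
E
```

```text
23.05 0.012795939352024695 [0.57715354 0.01832855 0.1315304 ] [-0.21869972  0.18552733 14.30657536] [ 0.0108763   0.25928149 -0.01385992] [-0.70657042 -0.02073879  0.01584592  0.70716127]
```

Request:
{"method": "play_rows", "body": {"commands": [{"delta_pos": [0,-0.3,0],"roll": 0},{"delta_pos": [0,-0.3,0],"roll": 0},{"delta_pos": [0,-0.3,0],"roll": 0},{"delta_pos": [0,-0.3,0],"roll": 0},{"delta_pos": [0,-4,0],"roll": 0},{"delta_pos": [0,-8,0],"roll": 0},{"delta_pos": [-2,-12,0],"roll": 0},{"delta_pos": [-4,-15,0],"roll": 0},{"delta_pos": [-4,-15,0],"roll": 0},{"delta_pos": [-4,-15,0],"roll": 0}], "jaw": 0}}

```text
clock: 23.93
tcp_pos: [0.5344, 0.0163, 0.2801]
tcp_rot: [-0.706, -0.02, 0.017, 0.707]
wrist_force: [-0.2, -0.2, -0.1]
width: 0.0427
```

```bash
python3 - <<'E'
from h import *
s,p=snap('wrist'); s,p=snap('wrist')
M=Ro.from_quat(s['tcp_rot']).as_matrix(); print(s['clock'],s['width'],s['tcp_pos'],M.round(3))
for q in ['lid','clamp_tip','drawer_front','tube_0']: print(q,look(p,q,3))
im=cv2.cvtColor(np.asarray(p['pixels']),cv2.COLOR_RGB2BGR); d=im.copy()
th=np.radians(3.2); c=np.array([.5765,.0205]); E=np.array([[np.cos(th),-np.sin(th)],[np.sin(th),np.cos(th)]])
for z,hx,hy,col in [(.050,.055,.075,(0,0,255)),(.080,.011,.007,(0,255,0))]:
    P=[w2pix(s,p,np.r_[c+E@np.array(q),z]) for q in [(-hx,-hy),(hx,-hy),(hx,hy),(-hx,hy)]]
    print(np.round(P,1).tolist()); cv2.polylines(d,[np.int32(np.round(np.array(P)*8))],True,col,1,cv2.LINE_AA,3)
cv2.imwrite('pics/w11.png',d)
E
```

```text
23.9833 0.04253911494071255 [0.53416515 0.01646753 0.27840235] [[ 0.999  0.001 -0.052]
 [ 0.052  0.001  0.999]
 [ 0.001 -1.     0.001]]
lid [([0.5659, 0.0203, 0.0475], 0.72)]
clamp_tip [([0.5005, 0.0118, 0.1032], 0.93), ([0.5002, 0.0126, 0.0449], 0.36)]
drawer_front [([0.4979, 0.0128, 0.0471], 0.66)]
tube_0 []
[[198.0, 182.1], [206.1, 287.5], [352.2, 287.0], [359.6, 181.5]]
[[271.0, 237.9], [271.2, 260.9], [286.8, 260.8], [286.9, 237.9]]
```

View pics/w11.png

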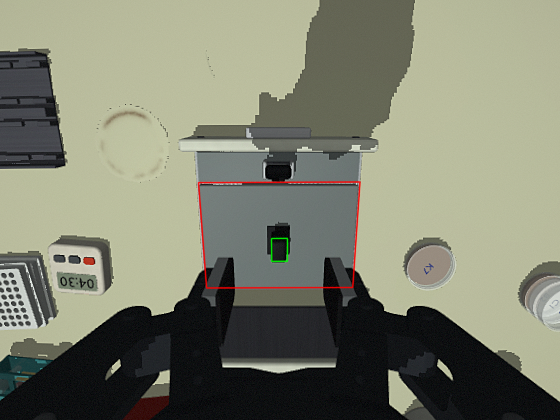

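The lid outline fits the seated model (red box (198,182)–(360,288), z = 0.05 m), the tray at the left is empty, and the clamp is at (278,170). I'll press gently on the grip to confirm the seating.

Request:
{"method": "play_rows", "body": {"commands": [{"delta_pos": [4.2,0,0.2],"roll": 0},{"delta_pos": [4.2,4,0.2],"roll": 0},{"delta_pos": [4.2,8,0.2],"roll": 0},{"delta_pos": [4.2,11.5,0.2],"roll": 0},{"delta_pos": [4.2,12.2,0.2],"roll": 0},{"delta_pos": [4.2,12.4,0.2],"roll": 0},{"delta_pos": [4.2,12.7,0.2],"roll": 0},{"delta_pos": [4.2,12.9,0.2],"roll": 0},{"delta_pos": [4.2,12.9,0.2],"roll": 0}], "jaw": -1}}

```text
clock: 24.98
tcp_pos: [0.5796, 0.0205, 0.1526]
tcp_rot: [-0.707, -0.021, 0.016, 0.707]
wrist_force: [0.4, 0.0, 15.0]
width: -0.0001
```

```bash
python3 - <<'E'
from h import *
s=manip.observe(); print(s['tcp_pos'],s['wrist_force'],s['wrist_torque'],s['width'],s['joints'].round(2))
E
```

```text
[0.57960894 0.02049558 0.15258465] [ 0.38866252  0.02778591 15.04385781] [0.10825417 0.00439884 0.01310473] -0.00011165289512711862 [-0.34  0.5   0.31  1.92 -0.22  0.75  1.71]
```

Contact on the grip top came at fingertip z ≈ 0.080, so the lid is seated. Next, go behind the clamp.

Request:
{"method": "play_rows", "body": {"commands": [{"delta_pos": [0,-4,0],"roll": 0},{"delta_pos": [0,-8,0],"roll": 0},{"delta_pos": [-4,-8,0],"roll": 0},{"delta_pos": [-8,-8,0],"roll": 0},{"delta_pos": [-11.4,-8,0],"roll": 0},{"delta_pos": [-11.4,-8,0],"roll": 0},{"delta_pos": [-11.4,-5,0],"roll": 0},{"delta_pos": [-11.4,-1.9,0],"roll": 0},{"delta_pos": [-11.4,-1.9,0],"roll": 0},{"delta_pos": [-11.4,-1.9,0],"roll": 0},{"delta_pos": [-11.4,-1.9,0],"roll": 0}]}}

```text
clock: 25.9
tcp_pos: [0.4634, 0.0144, 0.1692]
tcp_rot: [0.707, 0.019, -0.018, -0.707]
wrist_force: [0.0, 0.5, -0.1]
width: -0.0001
```

```bash
python3 - <<'E'
from h import *
s,p=snap('side','s1'); s,p=snap('side')
s=manip.observe();print(s['clock'],s['tcp_pos'],s['wrist_force'],Ro.from_quat(s['tcp_rot']).as_matrix().round(3),look(p,'clamp_tip',2))
for x,y,z in [(.491,.016,.171),(.5057,.0165,.1702),(.5192,.0172,.1644),(.5299,.018,.1543),(.5353,.0182,.1447),(.538,.0184,.132)]: print(togo([x,y,z],s))
im=cv2.imread('pics/s1.png')[170:270,190:350]; cv2.imwrite('pics/s1c.png',cv2.resize(im,None,fx=4,fy=4,interpolation=cv2.INTER_CUBIC))
E
```

```text
26.0 [0.46365401 0.01454331 0.16978019] [0.56684383 0.18176044 0.62462965] [[ 0.999  0.003 -0.052]
 [ 0.052  0.     0.999]
 [ 0.003 -1.     0.   ]] [([0.5081, 0.0042, 0.0863], 0.61)]
[ 2.74 -0.11  0.  ]
[ 4.21 -0.03 -0.02]
[ 5.56  0.55 -0.02]
[6.63 1.57 0.  ]
[ 7.17  2.53 -0.01]
[ 7.43  3.8  -0.  ]
```

View pics/s1c.png

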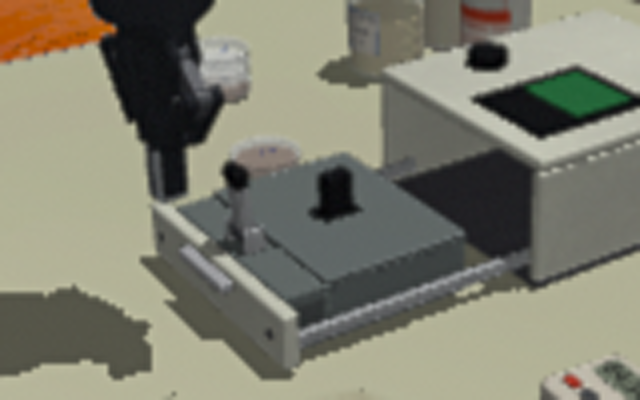

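The side crop shows the lid flat on the well, the clamp upright at (240,205), and the shut fingers at (165,185) on its front side. Now swing it over.

Request:
{"method": "play_rows", "body": {"commands": [{"delta_pos": [2.0,-0.1,0],"roll": 0},{"delta_pos": [3.0,-0.1,0],"roll": 0},{"delta_pos": [4.2,0,0],"roll": 0},{"delta_pos": [5.0,0.3,0],"roll": 0},{"delta_pos": [5.7,0.7,0],"roll": 0},{"delta_pos": [6.3,1.2,0],"roll": 0},{"delta_pos": [6.8,1.9,0],"roll": 0},{"delta_pos": [7.2,2.6,0],"roll": 0},{"delta_pos": [7.4,3.2,0],"roll": 0},{"delta_pos": [7.5,3.7,0],"roll": 0},{"delta_pos": [7.5,3.9,0],"roll": 0},{"delta_pos": [7.5,3.9,0],"roll": 0}]}}

```text
clock: 27.05
tcp_pos: [0.5428, 0.0186, 0.1339]
tcp_rot: [-0.706, -0.023, 0.014, 0.707]
wrist_force: [0.8, 1.0, 27.5]
width: 0.0003
```

```bash
python3 - <<'E'
from h import *
s=manip.observe();print(s['clock'],s['tcp_pos'],s['wrist_force'],s['wrist_torque'])
E
```

```text
27.05 [0.54281936 0.01864789 0.13386446] [ 0.7631786   0.97934752 27.45998104] [ 0.10926906 -0.35242082 -0.04102429]
```

Request:
{"method": "play_rows", "body": {"commands": [{"delta_pos": [0,-4,0],"roll": 0},{"delta_pos": [-4,-6,0],"roll": 0},{"delta_pos": [-8,-6,0],"roll": 0},{"delta_pos": [-10.4,-6,0],"roll": 0},{"delta_pos": [-10.4,-6,0],"roll": 0},{"delta_pos": [-10.4,-3,0],"roll": 0},{"delta_pos": [-10.4,0,0],"roll": 0},{"delta_pos": [-10.4,2.1,0],"roll": 0},{"delta_pos": [-10.4,2.1,0],"roll": 0},{"delta_pos": [-10.4,2.1,0],"roll": 0},{"delta_pos": [-10.4,2.1,0],"roll": 0}]}}

```text
clock: 27.97
tcp_pos: [0.4339, 0.013, 0.1088]
tcp_rot: [0.707, 0.018, -0.018, -0.707]
wrist_force: [0.2, 0.1, 0.7]
width: -0.0001
```

```bash
python3 - <<'E'
from h import *
s,p=snap('wrist'); s,p=snap('wrist','w12');print(s['clock'],s['tcp_pos'],s['wrist_force'],Ro.from_quat(s['tcp_rot']).as_matrix().round(3))
for q in ['drawer_front','clamp_tip','lid','dish','timer']: print(q,look(p,q,2))
s2,p=snap('side','s2')
im=cv2.imread('pics/s2.png')[160:280,190:370]; cv2.imwrite('pics/s2c.png',cv2.resize(im,None,fx=4,fy=4,interpolation=cv2.INTER_CUBIC))
E
```

```text
28.0167 [0.43424296 0.01300588 0.10920075] [-0.3976007  -0.31812499  0.62261161] [[ 0.999  0.002 -0.052]
 [ 0.052  0.     0.999]
 [ 0.002 -1.     0.   ]]
drawer_front [([0.4953, 0.013, 0.0229], 0.72)]
clamp_tip []
lid []
dish []
timer []
```

View pics/s2c.png

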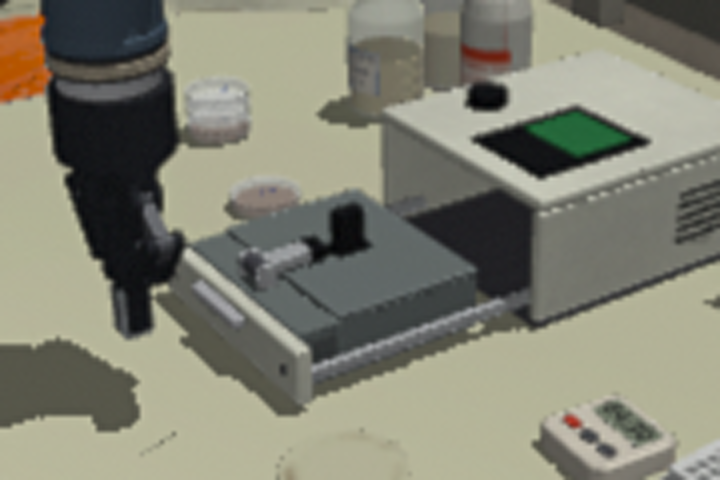

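The clamp lies level over the lid at (285,260), and the fingers stand in front of the tab at (215,300). Now push the drawer.

Request:
{"method": "play_rows", "body": {"commands": [{"delta_pos": [1.5,0,0],"roll": 0},{"delta_pos": [3,0,0],"roll": 0},{"delta_pos": [4.5,0,0],"roll": 0},{"delta_pos": [6.5,0,0],"roll": 0},{"delta_pos": [8.5,0,0],"roll": 0},{"delta_pos": [10.5,0,0],"roll": 0},{"delta_pos": [12.5,0,0],"roll": 0},{"delta_pos": [14.5,0,0],"roll": 0},{"delta_pos": [16.5,0,0],"roll": 0},{"delta_pos": [18,0,0],"roll": 0},{"delta_pos": [19,0,0],"roll": 0},{"delta_pos": [19,0,0],"roll": 0}]}}

```text
clock: 29.37
tcp_pos: [0.6249, 0.0232, 0.1084]
tcp_rot: [0.707, 0.019, -0.018, -0.707]
wrist_force: [0.9, 0.5, 0.5]
width: -0.0003
```

Request:
{"method": "play_rows", "body": {"commands": [{"delta_pos": [0.8,0,0],"roll": 0},{"delta_pos": [1.6,0,0],"roll": 0},{"delta_pos": [2.2,0,0],"roll": 0},{"delta_pos": [2.5,0,0],"roll": 0},{"delta_pos": [2.5,0,0],"roll": 0}]}}

```text
clock: 29.78
tcp_pos: [0.6491, 0.0244, 0.1084]
tcp_rot: [-0.707, -0.019, 0.018, 0.707]
wrist_force: [0.1, -0.2, 0.1]
width: 0.0004
```

Request:
{"method": "play_rows", "body": {"commands": [{"delta_pos": [0.4,0,0],"roll": 0},{"delta_pos": [0.8,0,0],"roll": 0},{"delta_pos": [1.2,0,0],"roll": 0},{"delta_pos": [1.2,0,0],"roll": 0}]}}

```text
clock: 30.12
tcp_pos: [0.6534, 0.0244, 0.108]
tcp_rot: [-0.706, -0.011, 0.025, 0.707]
wrist_force: [-20.3, -0.1, 17.5]
width: 0.0001
```

```bash
python3 - <<'E'
from h import *
s2,p=snap('side','s3'); s=manip.observe(); print(s['tcp_pos'],s['wrist_force'])
im=cv2.imread('pics/s3.png')[160:280,190:370]; cv2.imwrite('pics/s3c.png',cv2.resize(im,None,fx=4,fy=4,interpolation=cv2.INTER_CUBIC))
E
```

```text
[0.65340859 0.02439351 0.10800717] [-19.36612636  -0.13899295  16.32699791]
```

View pics/s3c.png

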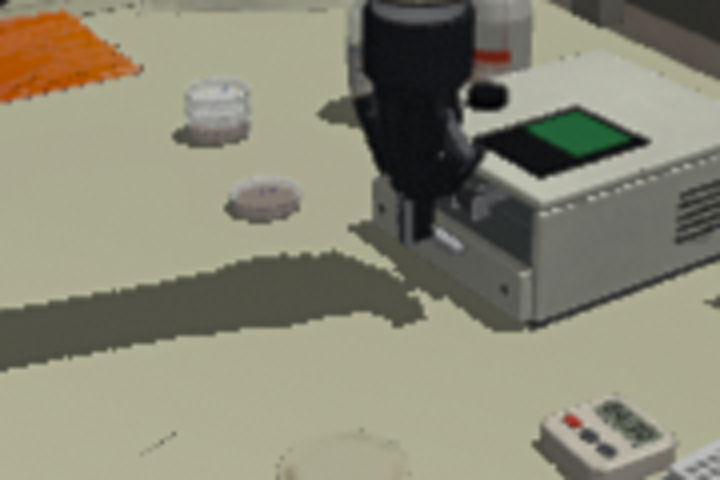

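The panel appears flush with the housing and the x force rose to 20 N at the stop. Back off and check.

Request:
{"method": "play_rows", "body": {"commands": [{"delta_pos": [-3,0,0],"roll": 0},{"delta_pos": [-6,0,0],"roll": 0},{"delta_pos": [-9,-2,0],"roll": 0},{"delta_pos": [-11,-6,0],"roll": 0},{"delta_pos": [-11,-10,0],"roll": 0},{"delta_pos": [-11,-14,0],"roll": 0},{"delta_pos": [-11,-14,0],"roll": 0},{"delta_pos": [-11,-14,0],"roll": 0}]}}

```text
clock: 30.83
tcp_pos: [0.5523, 0.0193, 0.252]
tcp_rot: [-0.706, -0.021, 0.015, 0.707]
wrist_force: [-0.3, -0.6, -0.4]
width: 0.0001
```

```bash
python3 - <<'E'
from h import *
s,p=snap('wrist'); s,p=snap('wrist'); print(s['tcp_pos'],s['wrist_force'])
for q in ['drawer_front','dish','timer','tube_0','lid','clamp_tip']: print(q,look(p,q,2))
a=cv2.cvtColor(np.asarray(p['pixels']),cv2.COLOR_RGB2BGR)
_,q=snap('side'); b=cv2.cvtColor(np.asarray(q['pixels']),cv2.COLOR_RGB2BGR)[160:280,190:370]
b=cv2.resize(b,(400,267),interpolation=cv2.INTER_CUBIC); a=cv2.resize(a[100:370],(400,193)) if 0 else cv2.resize(a,(400,300))
cv2.imwrite('pics/f.png',np.vstack([b,a]))
_,t=snap('top'); print(look(t,'dish',2),look(t,'timer',2),look(t,'tube_0',2))
E
```

```text
[0.55104961 0.0193381  0.24982481] [-0.65496135 -0.06080224 -0.18382622]
drawer_front [([0.6722, 0.0221, 0.0208], 0.95)]
dish [([0.6166, 0.1934, 0.0074], 0.69)]
timer [([0.6357, -0.205, 0.0166], 0.84), ([0.6758, 0.026, 0.0216], 0.52)]
tube_0 [([0.6971, 0.0266, 0.0608], 0.4), ([0.6346, -0.2049, 0.0191], 0.4)]
lid [([0.6968, 0.0226, 0.0615], 0.36)]
clamp_tip [([0.6953, 0.0241, 0.0624], 0.75)]
[([0.6145, 0.1896, 0.0104], 0.84)] [([0.643, -0.211, 0.0219], 0.84), ([0.6799, 0.0865, 0.0478], 0.69)] []
```

The picture limit is reached, so I'll use numbers only. As a mechanical check, I'll push the panel itself beside the tab. If the drawer's end stop (and not the gripper body) made the contact, the stop comes about 10 mm farther on.

Request:
{"method": "play_rows", "body": {"commands": [{"delta_pos": [0,2,4],"roll": 0},{"delta_pos": [0,5,6],"roll": 0},{"delta_pos": [0,9,6],"roll": 0},{"delta_pos": [0,13,6],"roll": 0},{"delta_pos": [0,13.7,6],"roll": 0},{"delta_pos": [4,13.7,6],"roll": 0},{"delta_pos": [8,13.7,6],"roll": 0},{"delta_pos": [10.0,13.7,6],"roll": 0},{"delta_pos": [10.4,13.7,6],"roll": 0},{"delta_pos": [10.4,13.7,6],"roll": 0}]}}

```text
clock: 32.32
tcp_pos: [0.6527, 0.084, 0.1126]
tcp_rot: [0.707, 0.019, -0.017, -0.707]
wrist_force: [-0.4, -0.4, 0.4]
width: 0.0001
```

Request:
{"method": "play_rows", "body": {"commands": [{"delta_pos": [0.3,0,0],"roll": 0},{"delta_pos": [0.6,0,0],"roll": 0},{"delta_pos": [0.9,0,0],"roll": 0},{"delta_pos": [1.1,0,0],"roll": 0},{"delta_pos": [1.1,0,0],"roll": 0}]}}

```text
clock: 32.73
tcp_pos: [0.6594, 0.0849, 0.1114]
tcp_rot: [-0.707, -0.016, 0.021, 0.707]
wrist_force: [-7.3, -0.4, 5.7]
width: -0.0
```

It stopped at an equivalent 0.663, 10 mm past the tab's stop, so the drawer itself is against its end. Retreat.

Request:
{"method": "play_rows", "body": {"commands": [{"delta_pos": [-3,0,0],"roll": 0},{"delta_pos": [-7,0,0],"roll": 0},{"delta_pos": [-10,-3,0],"roll": 0},{"delta_pos": [-11,-7,0],"roll": 0},{"delta_pos": [-11,-11,-4],"roll": 0},{"delta_pos": [-11,-14,-6],"roll": 0},{"delta_pos": [-11,-14,-6],"roll": 0},{"delta_pos": [-11,-14,-6],"roll": 0},{"delta_pos": [-11,-14,-6],"roll": 0}]}}

```text
clock: 33.48
tcp_pos: [0.5549, 0.0199, 0.2513]
tcp_rot: [-0.706, -0.018, 0.018, 0.707]
wrist_force: [0.5, 0.4, -0.9]
width: -0.0003
```

```bash
python3 - <<'E'
from h import *
s,p=snap('wrist'); s,p=snap('wrist'); print(s['clock'],s['tcp_pos'],s['wrist_force'])
for q in ['drawer_front','dish','timer','lid','clamp_tip']: print(q,look(p,q,2))
_,t=snap('top'); im=cv2.cvtColor(np.asarray(t['pixels']),cv2.COLOR_RGB2BGR); i0=cv2.imread('pics/top0.png')
T=i0[236:252,250:322]; r=cv2.matchTemplate(im[150:260,245:330],T,cv2.TM_CCOEFF_NORMED); _,v,_,l=cv2.minMaxLoc(r); print('panel match',v,l[0]+245-250,l[1]+150-236)
dv=np.array([l[0]+245-250,l[1]+150-236]); print(pix2w(s,t,(285,246),.046),pix2w(s,t,np.array((285,246))+dv,.046))
E
```

```text
33.5333 [0.55440419 0.02072726 0.25012614] [ 0.35084166  1.26978928 -0.51400792]
drawer_front [([0.674, 0.0239, 0.0178], 0.71)]
dish [([0.616, 0.1929, 0.0118], 0.94)]
timer [([0.6319, -0.2032, 0.0168], 0.76)]
lid []
clamp_tip [([0.6967, 0.0267, 0.0612], 0.48)]
panel match 0.3628326952457428 8 -79
[0.48529563 0.01431095 0.046     ] [ 0.70993995 -0.01125117  0.046     ]
```

```bash
python3 -c "
from cell import manip
print(manip.sign_off())"
```

```text
the job is handed in; nothing more can be done
None
```

I finished the whole job and handed it in after about 34 s of robot time. All four tubes in the tray are in the well, the lid is seated, the clamp is down and the drawer is shut. Signing off gives no verdict.

- **Tubes:** the wrist camera showed all four in the well and the tray empty before the lid went on.
- **Lid:** pressing on the grip met resistance with the fingertips at about 80 mm height, which matches a fully seated lid. The lid's outline in the picture also fitted.
- **Clamp:** I pressed it down to a firm stop with about 27 N. It showed level in the picture, at about 61 mm height both then and after the drawer was shut.
- **Drawer:** it stopped hard on the tab at about 20 N. A second push on the panel beside the tab stopped 10 mm farther on, as it should if the drawer itself is at its end. I had no direct reading of the drawer or clamp joint.
- **Dish and timer:** they showed within about 1 cm of where they started, which is close to the detector's accuracy.

**Checks that failed:** matching the drawer panel against the first overhead picture failed (score 0.36), probably because the arm blocked the view, so I ignored it. I could not view the final picture because the 16-picture limit was reached, so the last checks are forces and detector readings. While pushing the tab shut, I also felt an unexplained upward force of about 17 N, which was gone once I backed off.

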